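# Set the show-card stand to its length and lock it with the cam lever

## Robot

A 7-joint arm with a two-finger parallel gripper is mounted at the origin on a cart in front of the work surface, level with it; the furniture and walls round the work are solid. World frame = base frame: x ahead of the robot, y to its left, z up, the work surface at z = 0. Lengths are in m, angles in rad, forces in N, time in s.
With the tool pointing down it reaches from about 0.4 to 0.925 m from the base axis. Payload 5.6 kg.
Tool frame: the origin (TCP) lies between the finger pads; the fingertips stand 19 mm ahead of it and the grasp point (between the pads) is the TCP; z points along the fingers, y is the line along which they close (so a half turn about z gives the same grasp; the last joint's range is limited). The gripper opens to 85 mm and grips with 20 to 120 N. Pads are 22 mm wide; open, the fingers measure 114 mm over their backs; the gripper's body (76 mm by 85 mm) begins 54 mm behind the grasp point. The pads swing forward as they close: fully open they stand 13 mm farther back than shut.
Start: joints at [-1.378, 0.468, -0.012, 1.603, 0.006, 1.071, -0.056], TCP at [0.152, 0.632, 0.216] pointing down, gripper open.
Joint ranges: [-2.53, 2.53], [-0.31, 2.02], [-1.57, 1.55], [0.28, 2.44], [-1.29, 4.43], [0.15, 1.84], [-2.92, 2.92]. Speed limits (rad/s): [2.57, 2.57, 3.14, 3.14, 3.14, 3.14, 3.14].

## Interface

Orientations are given as a rotation vector (axis times angle).
In Python, from plant import manip, eyes gives the robot as it stands.
- The arm moves only by the tool carry_out, never from a script. Its arguments are lists of equal length, an entry for each row: "slide": the shift along the tool's x, y, z as a fraction of full scale, a list of three; "yaw": the turn about the tool's z as a fraction of full scale. A call has 1 to 10 rows; each row shifts and turns the commanded pose from where the row before left it, along the tool's axes as they then stand; what a row does not reach is not made up. Full scale, the value 1, is 0.5 m for a shift and pi/2 rad for a turn. A row lasts 1/8 s, in which the tool goes at most 62.5 mm and 10.7 degrees, less where a joint would pass 70% of its speed; a pose out of reach is approached as far as the arm can. A call with a number of a shift or a turn outside -1 to 1 is refused whole. A call with a gripper value outside its range is refused whole. "fingers" is the opening, from 0 (shut) to 1 (fully open), set as the call begins (left out, the last holds). The fingers move at their own pace and stop on an object; the grip force is fixed at half the most. Time passes only in rows, so rows that do not move let the fingers close. It gives the time, the measured TCP pose, the force, the opening and the grip force at its end, in the units of the state.
- manip.state(): the state, without advancing time (a new reading comes with each control period).
- eyes.grab_frame(name): name is "side" or "top" or "wrist"; returns (picture, depth): 400x640x3 uint8, blue, green, red; 400x640 float32, m along the optical axis (not along the pixel's ray), 0 where there is no reading.
- eyes.get_calibration(name): a dict with "vertical_fov" (degrees; the focal length in pixels is half the picture's height over the tangent of half this angle, whatever the lens; pixels are square), "cx", "cy" (the principal point, pixels), "dist" ([k1, k2, p1, p2, k3] as OpenCV has them; the pictures are not rectified), "pose" (4x4, takes a point from camera to world coordinates). Camera axes: x right, y up, looking along -z (the intrinsics and any distortion apply to the point x, -y, -z); pixel columns grow to the right and rows downward; lengths in m; the calibration is good to about 2 mm. A picture is of the moment at which its call begins: read the wrist's pose just before it. get_calibration takes no time and is no camera call; for the wrist camera it gives the pose at the moment of the call.
- manip.hand_in(): hands the job in; it is judged then, once.
The state is a dict: "time": time; "q": joint angles; "qvel": joint speeds; "joint_efforts": joint torques, N m; "position": TCP position; "orientation": TCP orientation; "wrist_force": force on the tool from outside, world axes, zero at the start; "wrist_torque": the same for the moment, N m; "gripper_width": finger opening in m; "gripper_force": force on a finger pad.
Only numpy, scipy, OpenCV 4.12 (cv2) and the standard library are available. Lean on these libraries where they do the work, as an engineer would, in place of code of your own. Each camera call takes 0.05 s, during which the arm holds its last target. There are 200 camera calls.

## Task

The show-card stand on the counter has its column slid right down. Draw the column up until you feel its brass pin come up against the red stop screw that marks today's length, without forcing the screw along its slot, and while you hold the column there sweep the orange cam lever fully shut with the same hand. Finish still gripping the column up at the stop with the lever shut, and leave the card, jar and bell where they are.

Things in the scene. Friction and masses are not known exactly. Their poses are not given: they have to be found in the camera images.
- stand: telescopic show-card stand, fixed to the counter: round grey foot 116 mm wide, tube 32 mm wide with a slot in its front, black clamp head 43 mm wide up to 131 mm, then the orange lever's ring (41 mm wide) up to 142 mm. Origin at the centre of the foot's underside, z up along the tube; the front with slot, scale and red screw looks along its own -x
- column: round steel column 20 mm thick (0.3 kg) that slides up and down on the stand's axis and turns freely about it; it drops when let go while the lever is open. Bare steel from the lever ring (142 mm above the counter) up to 188 mm when fully down, then a black slotted head up to 201 mm. Its origin is on the stand's axis, at counter height when fully down
- column_top (a point): centre of the column head's top, 201.5 mm above the counter when the column is fully down
- lift (a joint): how far the column has been drawn up, m: 0 fully down, grows upward; slides freely (under 1 N of friction)
- pin_top (a point): upper side of the brass pin that rides in the front slot and rises with the column; 53 mm above the counter when fully down
- stop_under (a point): underside of the red stop screw (knurled head 14 mm wide) in the front slot, which the pin comes up against 22 to 38 mm above its lowest place; the screw is clamped by friction and slips upward along the slot if pushed with more than about 45 N
- stop (a joint): place of the stop screw in its slot, m; 0 = underside 75 mm above the counter; the column meets the stop at lift = 0.022 + this value
- lever (a joint): cam lever, rad: 0 open, 0.75 fully shut against its end stop; turns about the column's axis, anticlockwise seen from above to shut, with about 0.1, near the end 0.2 N m, and stays where it is left. Shut, its blade points to the stand's front (-x); open, 43 degrees from there towards the stand's +y side. From about 0.33 on it clamps the column, shut it locks it
- lever_tip (a point): top outer corner of the lever's upright orange blade, 35 mm from the axis, 198 mm above the counter. The blade stands 18 to 39 mm out from the axis, 6 to 8 mm thick, 134 to 198 mm above the counter: the side of a finger that grips the column above the ring sweeps it shut when the hand turns about the column
- price_card: loose price card in a wooden foot, 28x62x92 mm, origin under its centre; leave alone
- jam_jar: loose jam jar with green lid, 62 mm wide, 86 mm high, origin under its centre; leave alone
- counter_bell: loose counter bell, 76 mm wide, 56 mm high, origin under its centre; leave alone
Mind the look-alikes: they are no part of the job. Several things have the shape of the stand; the one meant has the colours described above.

How it is judged:
By the outcome, as a careful person would: the job done as asked, in the order asked, and still so for the second after the job is handed in, while the arm keeps its last pose, push and grip.
It also fails if it takes over 42 s, if anything falls off the work surface, if the arm or the gripper's body presses on something with over 40 N, if the wrist force passes 120 N, or if a joint passes its speed limit or range.

## Working session

There is one attempt and no reset: what is moved stays moved. The work goes in short steps, Python scripts to look and compute and a tool call to move; the robot and the scene stay as the last step left them, time stands still between calls to the robot, and variables do not carry over. Pictures are saved under pics/ and viewed, at most 10 in all, crops included, and the job is handed in when it is done.

Besides the shell and the picture viewer there is one more tool, called after "Request:" in YAML: its name, and indented under it one key for each argument. carry_out: Moves the arm, as the interface text tells. Shift numbers are shares of 0.5 m and turn numbers shares of pi/2 rad, none past 1 either way. Its arguments: {"type":"object","properties":{"slide":{"type":"array","items":{"type":"array","items":{"type":"number","minimum":-1,"maximum":1}}},"yaw":{"type":"array","items":{"type":"number","minimum":-1,"maximum":1}},"fingers":{"type":"number"}},"required":["slide","yaw"]}

```bash
mkdir -p pics; ls; cat > h.py <<'E'
import numpy as np, cv2
from plant import manip, eyes
def K(c,h=400):
    f=h/2/np.tan(np.radians(c["vertical_fov"])/2)
    return np.array([[f,0,c["cx"]],[0,f,c["cy"]],[0,0,1.]])
def ray(c,u,v):
    p=cv2.undistortPoints(np.array([[[u,v]]],float),K(c),np.array(c["dist"],float))[0,0]
    return np.array([p[0],-p[1],-1.])
def pt(c,u,v,d):
    T=np.array(c["pose"]); return (T@np.r_[ray(c,u,v)*d,1])[:3]
def proj(c,P):
    T=np.linalg.inv(np.array(c["pose"])); q=(T@np.c_[np.atleast_2d(P),np.ones(len(np.atleast_2d(P)))].T)[:3].T
    q=q*[1,-1,-1]
    return cv2.projectPoints(q.reshape(-1,1,3),np.zeros(3),np.zeros(3),K(c),np.array(c["dist"],float))[0].reshape(-1,2)
def tri(obs):
    A=np.zeros((3,3));b=np.zeros(3)
    for c,u,v in obs:
        T=np.array(c["pose"]);d=T[:3,:3]@ray(c,u,v);d/=np.linalg.norm(d);M=np.eye(3)-np.outer(d,d);A+=M;b+=M@T[:3,3]
    return np.linalg.solve(A,b)
E
python3 - <<'E'
from h import *
import pickle
print(manip.state())
D={}
for n in("side","top"):
    c=eyes.get_calibration(n);im,d=eyes.grab_frame(n);D[n]=(c,im,d);cv2.imwrite(f"pics/{n}0.png",im);print(n,c)
pickle.dump(D,open("d0.pkl","wb"))
E
```

```text
pics
{'time': 0.0, 'q': array([-1.37799382,  0.46840251, -0.01160668,  1.60367226,  0.00599093,
        1.07138303, -0.05627849]), 'qvel': array([-0.00125826,  0.00117247, -0.00112892, -0.00084191,  0.00120191,
       -0.00017765, -0.00040375]), 'joint_efforts': array([ 3.88353055e-05, -5.32377362e+01,  2.12879770e-02, -2.51311719e+01,
        1.13280164e-02,  7.61419942e-03, -1.14141469e-05]), 'position': array([0.15177779, 0.63140556, 0.21510178]), 'orientation': array([-3.69595642e-01, -3.11967546e+00,  2.87113126e-03]), 'wrist_force': array([-0.84903957,  0.44494007, -0.21815283]), 'wrist_torque': array([-0.05767272,  0.05900113,  0.03178251]), 'gripper_force': 0.0, 'gripper_width': 0.08563762786631529}
side {'vertical_fov': 56.423445446923985, 'cx': 329.8047283688512, 'cy': 205.71793195307492, 'dist': array([-0.05698642,  0.        ,  0.        ,  0.        ,  0.        ]), 'pose': array([[-0.99809314,  0.02941273, -0.05426771,  0.53154883],
       [-0.05943283, -0.69533706,  0.71622211,  0.79748573],
       [-0.0166683 ,  0.71808166,  0.69575923,  0.72170212],
       [ 0.        ,  0.        ,  0.        ,  1.        ]])}
top {'vertical_fov': 44.01272549339449, 'cx': 312.8792551314025, 'cy': 198.51092681760184, 'dist': array([0.04520534, 0.        , 0.        , 0.        , 0.        ]), 'pose': array([[ 0.21164864,  0.9515612 , -0.223016  ,  0.38854022],
       [-0.97733025,  0.20734981, -0.04279775,  0.16421447],
       [ 0.00551764,  0.22701837,  0.97387485,  1.05067137],
       [ 0.        ,  0.        ,  0.        ,  1.        ]])}
```

View pics/side0.png

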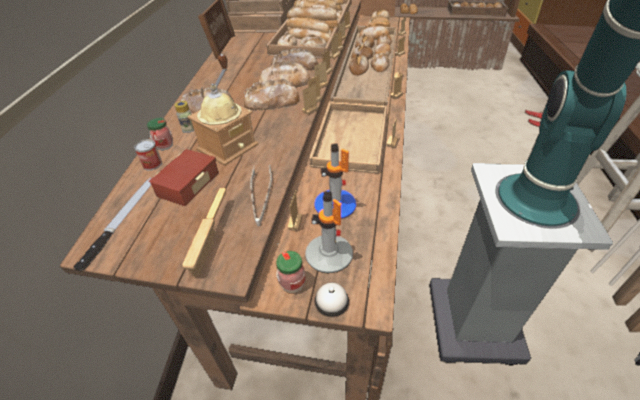

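View pics/top0.png

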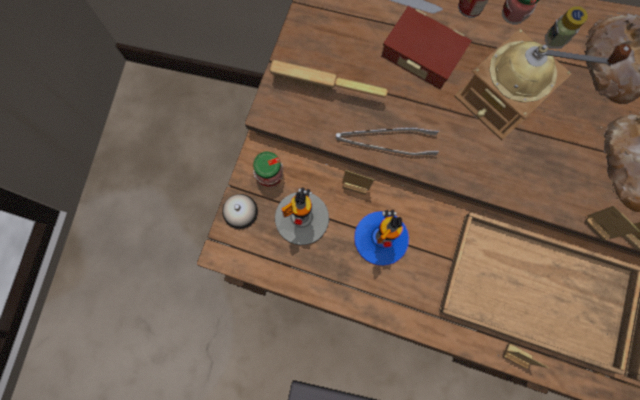

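The side view shows our grey-footed stand at about (330,235), the blue look-alike at (336,180), the jar at (290,272) and the bell at (332,298). In the top view our stand's foot is at (302,218), its column head at (302,196) and its lever near (290,210), with the jar at (267,168), the bell at (240,210) and the card at (357,182).

```bash
python3 - <<'E'
from h import *
import pickle
D=pickle.load(open("d0.pkl","rb"))
def cloud(n):
    c,im,d=D[n];v,u=np.mgrid[0:400,0:640];p=cv2.undistortPoints(np.c_[u.ravel(),v.ravel()].astype(float).reshape(-1,1,2),K(c),np.array(c["dist"])).reshape(400,640,2)
    T=np.array(c["pose"]);P=np.dstack([p[...,0],-p[...,1],-np.ones((400,640))])*d[...,None]
    return P@T[:3,:3].T+T[:3,3]
for n,pts in(("top",[(302,192),(302,218),(315,235),(287,212),(267,160),(240,210),(357,182),(383,240),(300,100),(390,170)]),("side",[(328,194),(330,262),(290,257),(332,292),(338,210),(295,215),(250,240)])):
    P=cloud(n)
    for u,v in pts: print(n,u,v,P[v,u].round(3))
    c,im,d=D[n]
    hsv=cv2.cvtColor(im,cv2.COLOR_BGR2HSV)
    # grey foot circle fit
    m=(abs(P[...,2]-0.01)<0.012)&(hsv[...,1]<45)&(hsv[...,2]>70)
    k,l,s,ce=cv2.connectedComponentsWithStats(m.astype(np.uint8))
    for i in range(1,k):
        if s[i,4]>150:
            q=P[l==i];print(n,"grey",s[i],q.min(0).round(3),q.max(0).round(3), cv2.minEnclosingCircle(q[:,:2].astype(np.float32)))
for n,(x,y,w,h) in(("side",(280,180,100,100)),("top",(260,160,90,90))):
    c,im,d=D[n];cv2.imwrite(f"pics/{n}0c.png",cv2.resize(im[y:y+h,x:x+w],None,fx=5,fy=5,interpolation=cv2.INTER_CUBIC))
a=cv2.imread("pics/side0c.png");b=cv2.imread("pics/top0c.png")
cv2.imwrite("pics/c0.png",cv2.resize(np.hstack([a[:450,:400],b[:,:400]]),None,fx=1,fy=1))
E
```

```text
top 302 192 [0.607 0.228 0.13 ]
top 302 218 [0.566 0.219 0.084]
top 315 235 [0.55  0.189 0.012]
top 287 212 [0.557 0.244 0.164]
top 267 160 [0.668 0.315 0.087]
top 240 210 [0.563 0.351 0.045]
top 357 182 [0.675 0.125 0.04 ]
top 383 240 [0.559 0.053 0.073]
top 300 100 [0.824 0.281 0.055]
top 390 170 [0.71  0.063 0.058]
top grey [ 275  193   54   52 1440] [ 0.524  0.168 -0.002] [0.64  0.283 0.022] ((0.5818676352500916, 0.22512251138687134), 0.05871356278657913)
side 328 194 [0.578 0.222 0.197]
side 330 262 [0.575 0.26  0.014]
side 290 257 [0.657 0.305 0.086]
side 332 292 [0.564 0.36  0.042]
side 338 210 [0.556 0.254 0.183]
side 295 215 [0.675 0.122 0.028]
side 250 240 [0.765 0.236 0.055]
side grey [ 473  164  140   80 3724] [-0.149 -0.158 -0.002] [0.151 0.162 0.012] ((0.0022551044821739197, 0.003256961703300476), 0.21464186906814575)
side grey [ 306  236   47   37 1100] [ 0.523  0.174 -0.001] [0.636 0.284 0.022] ((0.5782530903816223, 0.22380699217319489), 0.06079964339733124)
side grey [   0  273   74  118 1064] [ 1.197  0.319 -0.002] [1.204 0.6   0.022] ((1.2000789642333984, 0.4592819809913635), 0.14077503979206085)
```

View pics/c0.png

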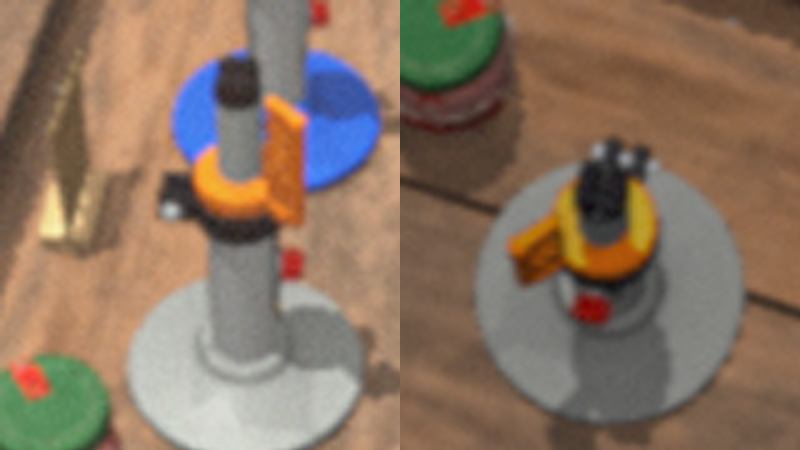

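The crops show the grey-footed stand. Side view: column head at (328,193), red screw at (338,233), blade's outer top corner at (341,204). Top view: head at (300,197), red screw at (298,222), blade corner at (282,208). Next I'll triangulate these.

```bash
python3 - <<'E'
from h import *
import pickle
D=pickle.load(open("d0.pkl","rb"));s=D["side"][0];t=D["top"][0]
for n,a,b in(("head",(327.6,193.5),(301,195)),("screw",(338.4,232.6),(298.2,221.6)),("tip",(340.6,203.6),(282.4,208))):
    P=tri([(s,*a),(t,*b)]);print(n,P.round(4),(proj(s,P)-a).round(1),(proj(t,P)-b).round(1))
# foot outline fit: project circle r=.058 z~.006 for centre, compare with mask IoU
from scipy.optimize import minimize
# orange blade direction by depth
for n in("side","top"):
    c,im,d=D[n];hsv=cv2.cvtColor(im,cv2.COLOR_BGR2HSV);m=(hsv[...,0]>6)&(hsv[...,0]<24)&(hsv[...,1]>190)&(hsv[...,2]>120)
    x,y,w,h=(280,180,90,90) if n=="side" else (265,180,60,60)
    Q=[]
    for v in range(y,y+h):
        for u in range(x,x+w):
            if m[v,u] and d[v,u]>0: Q.append(pt(c,u,v,d[v,u]))
    Q=np.array(Q);Q=Q[(Q[:,2]>.15)&(Q[:,2]<.21)&(np.hypot(Q[:,0]-.58,Q[:,1]-.2245)<.05)]
    print(n,len(Q),np.median(Q,0).round(4),Q.max(0).round(3))
    r=Q[:,:2]-[.580,.2245];print(np.degrees(np.arctan2(r[:,1],r[:,0])).mean())
E
```

```text
head [0.5819 0.2237 0.2006] [[-1.4 -0.4]] [[-0.5  1.6]]
screw [0.5574 0.2255 0.081 ] [[-0.4 -0.1]] [[-0.2  0.4]]
tip [0.5532 0.2507 0.1982] [[-1.1 -0.3]] [[-0.5  1.3]]
side 96 [0.5584 0.2492 0.1748] [0.567 0.255 0.199]
130.20875245477757
top 46 [0.5599 0.2421 0.1974] [0.577 0.251 0.204]
137.132196923591
```

Request:
carry_out:
  slide:
    - [0,0,-0.12]
    - [0,0,0]
    - [-0.04,-0.11,0]
    - [-0.04,-0.11,0]
    - [-0.04,-0.11,0]
    - [-0.04,-0.11,0]
    - [-0.04,-0.11,0]
  yaw: [0,0,0,0,0,0,0]
  fingers: 1

```text
time: 0.98
position: [0.1849, 0.339, 0.2755]
orientation: [-0.37, -3.12, 0.001]
wrist_force: [0.8, 0.9, 0.5]
gripper_width: 0.0853
gripper_force: 0.0
```

Request:
carry_out:
  slide:
    - [-0.1,-0.004,0]
    - [-0.1,-0.004,0]
    - [-0.1,-0.004,0]
    - [-0.1,-0.004,0]
    - [-0.1,-0.004,0]
    - [-0.1,-0.004,0]
    - [0,0,0]
  yaw: [0,0,0,0,0,0,0]

```text
time: 1.85
position: [0.4765, 0.2569, 0.2751]
orientation: [0.379, 3.118, -0.004]
wrist_force: [-1.0, 0.1, 0.5]
gripper_width: 0.0851
gripper_force: 0.0
```

```bash
python3 - <<'E'
from h import *
import pickle
s=manip.state();print(s["time"],s["position"],s["orientation"],s["q"])
c=eyes.get_calibration("wrist");im,d=eyes.grab_frame("wrist");cv2.imwrite("pics/w1.png",im);print(c["pose"])
pickle.dump((c,im,d),open("w1.pkl","wb"))
print(proj(c,[[.581,.2237,.2015],[.5532,.2507,.198],[.5574,.2255,.081],[.581,.2237,.0]]))
E
```

```text
1.85 [0.47649335 0.25691013 0.27509371] [ 0.37871024  3.11781947 -0.00362309] [-0.86914495  0.22479382  0.36740821  1.82362201 -0.08686926  1.10990568
  0.85761557]
[[ 0.2402911  -0.91720053 -0.31781027  0.39443768]
 [ 0.97069625  0.22603564  0.08158849  0.27916125]
 [-0.00299656 -0.32810223  0.94463747  0.43286278]
 [ 0.          0.          0.          1.        ]]
[[307.53868189 331.45206185]
 [332.01037718 294.03006969]
 [307.09065765 240.37787336]
 [312.06882923 229.65661275]]
```

View pics/w1.png

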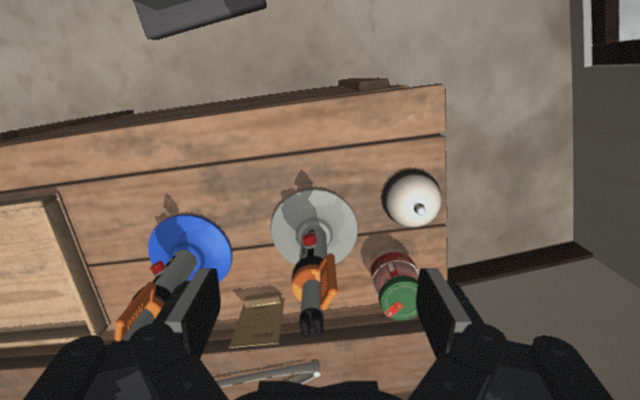

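Wrist view: our stand's foot is centred at (314,230), the screw is at (309,238), the head top at (311,328) and the blade tip at (335,293). The jar (400,300), card (257,318) and bell (412,198) are clear of it.

```bash
python3 - <<'E'
from h import *
import pickle
from scipy.optimize import least_squares
D=pickle.load(open("d0.pkl","rb"));W=pickle.load(open("w1.pkl","rb"))
views={"side":D["side"],"top":D["top"],"wrist":W}
seed={"side":(330,265),"top":(318,238),"wrist":(345,235)}
boxes={"side":(295,225,70,60),"top":(265,180,75,75),"wrist":(255,175,120,110)}
for n,(c,im,d) in views.items():
    hsv=cv2.cvtColor(cv2.GaussianBlur(im,(0,0),.8),cv2.COLOR_BGR2HSV)
    m=((hsv[...,1]<55)&(hsv[...,2]>60)).astype(np.uint8)
    x,y,w,h=boxes[n];M=np.zeros_like(m);M[y:y+h,x:x+w]=m[y:y+h,x:x+w]
    k,l,s,_=cv2.connectedComponentsWithStats(M,connectivity=4);i=l[seed[n][1],seed[n][0]]
    cs=max(cv2.findContours((l==i).astype(np.uint8),cv2.RETR_EXTERNAL,cv2.CHAIN_APPROX_NONE)[0],key=len).reshape(-1,2)
    # rays to plane z=.007
    T=np.array(c["pose"]);Q=[]
    for u,v in cs:
        r=T[:3,:3]@ray(c,u,v);Q.append((T[:3,3]+r*(.007-T[2,3])/r[2])[:2])
    Q=np.array(Q)
    f=lambda p:np.hypot(*(Q-p[:2]).T)-p[2]
    r=least_squares(f,[.58,.224,.058],loss="cauchy",f_scale=.001);print(n,s[i],r.x.round(4),(abs(r.fun)<.002).mean(),len(Q))
s,t,w=views["side"][0],views["top"][0],W[0]
for nm,o in(("head",[(s,327.6,193.5),(t,301,196),(w,312,328)]),("tip",[(s,340.6,203.6),(t,282.4,208),(w,336,295)]),("screw",[(s,338.4,232.6),(t,298.2,221.6),(w,309,238)])):
    P=tri(o);print(nm,P.round(4),[ (proj(a,P)[0]-[b,e]).round(1) for a,b,e in o])
c,im,d=W
cv2.imwrite("pics/w1c.png",cv2.resize(im[220:350,255:375],None,fx=4,fy=4,interpolation=cv2.INTER_CUBIC))
E
```

```text
side [ 305  226   48   47 1543] [0.5802 0.2257 0.0579] 0.7518248175182481 137
top [ 275  189   54   56 1666] [0.581  0.2252 0.0571] 0.5714285714285714 252
wrist [ 271  188   87   77 4867] [0.5787 0.2269 0.0577] 0.7786561264822134 253
head [0.5809 0.225  0.1998] [array([-1. ,  0.3]), array([-1.4,  1.1]), array([-2.9,  1.7])]
tip [0.5533 0.2521 0.1994] [array([-1.2, -0.2]), array([-1.3,  0.9]), array([-2.1, -0.2])]
screw [0.5568 0.2264 0.0805] [array([-0.2,  0.4]), array([-0.7,  0.6]), array([-1.2,  1.5])]
```

View pics/w1c.png

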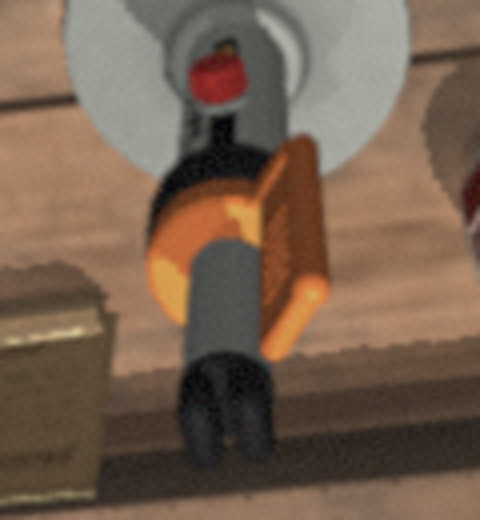

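Request:
carry_out:
  slide:
    - [-0.08,-0.004,0]
    - [-0.08,-0.004,0]
    - [-0.056,-0.0025,0]
    - [0,0,0]
    - [0,0,0.06]
    - [0,0,0.06]
    - [0,0,0.06]
    - [0,0,0.034]
    - [0,0,0]
    - [0,0,0]
  yaw: [0,0,0,0,0,0,0,0,0,0]

```text
time: 3.15
position: [0.578, 0.2297, 0.1703]
orientation: [0.369, 3.118, 0.002]
wrist_force: [-0.2, -0.2, -0.4]
gripper_width: 0.0854
gripper_force: 0.0
```

```bash
python3 - <<'E'
from h import *
import pickle
s=manip.state();print(s["time"],s["position"],s["orientation"],s["wrist_force"])
c=eyes.get_calibration("wrist");im,d=eyes.grab_frame("wrist")
cs=eyes.get_calibration("side");ims,ds=eyes.grab_frame("side")
a=cv2.resize(im,(480,300));b=cv2.resize(ims[150:290,250:400],None,fx=2,fy=2,interpolation=cv2.INTER_CUBIC)
o=np.zeros((300,780,3),np.uint8);o[:,:480]=a;o[:280,480:780]=b;cv2.imwrite("pics/w2.png",o)
print(proj(c,[[.580,.226,.2015],[.5532,.2507,.198]]))
E
```

```text
3.15 [0.57795753 0.22973697 0.17031791] [3.68779514e-01 3.11839309e+00 1.94862284e-03] [-0.17752108 -0.23460963 -0.38178154]
[[307.11465749 296.29382524]
 [350.40723848 224.26023602]]
```

View pics/w2.png

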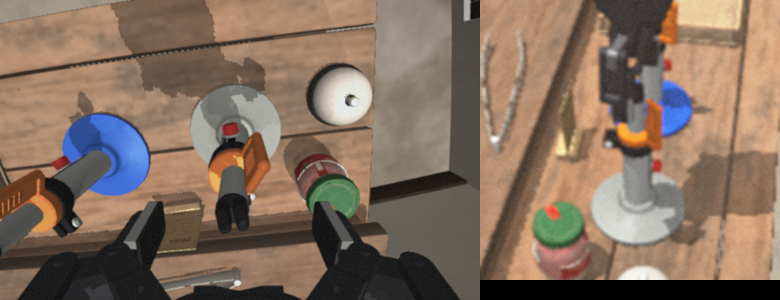

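The wrist view shows the column (head about (310,298) full size) between the open fingers, slightly left of their middle. That agrees with a 3 mm centring shift. In the side view the fingers straddle the column and are clear of the lever.

Request:
carry_out:
  slide:
    - [-0.005,-0.006,0.006]
    - [0,0,0]
    - [0,0,0]
  yaw: [0,0,0]

```text
time: 3.62
position: [0.5794, 0.2255, 0.1662]
orientation: [0.37, 3.12, 0.0]
wrist_force: [-0.7, 0.1, -1.1]
gripper_width: 0.0852
gripper_force: 0.0
```

Request:
carry_out:
  slide:
    - [0,0,0]
    - [0,0,0]
    - [0,0,0]
    - [0,0,0]
    - [0,0,0]
    - [0,0,0]
  yaw: [0,0,0,0,0,0]
  fingers: 0

```text
time: 4.38
position: [0.5794, 0.2256, 0.1663]
orientation: [0.37, 3.119, 0.0]
wrist_force: [-0.4, -0.5, 1.9]
gripper_width: 0.0176
gripper_force: 58.7
```

Request:
carry_out:
  slide:
    - [0,0,-0.01]
    - [0,0,-0.01]
    - [0,0,-0.01]
    - [0,0,0]
    - [0,0,0]
  yaw: [0,0,0,0,0]

```text
time: 5.0
position: [0.5792, 0.2256, 0.1812]
orientation: [0.37, 3.12, 0.0]
wrist_force: [0.1, 0.4, -2.0]
gripper_width: 0.0181
gripper_force: 58.9
```

```bash
python3 - <<'E'
from h import *
s=manip.state();print(s["time"],s["position"],s["wrist_force"])
ims,ds=eyes.grab_frame("side");imt,_=eyes.grab_frame("top")
b=cv2.resize(ims[150:290,260:400],None,fx=2.8,fy=2.8,interpolation=cv2.INTER_CUBIC)
a=cv2.resize(imt[150:290,230:370],None,fx=2.8,fy=2.8,interpolation=cv2.INTER_CUBIC)
cv2.imwrite("pics/s3.png",np.hstack([b,a]))
E
```

```text
5.0 [0.57922407 0.22561876 0.18116876] [ 0.05990596  0.40752417 -2.03148435]
```

View pics/s3.png

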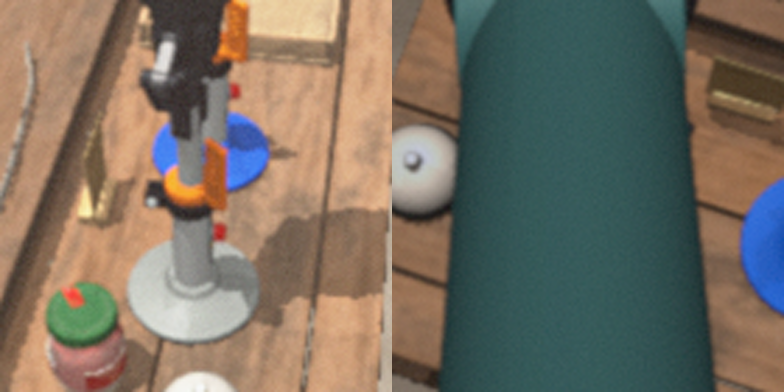

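```bash
python3 - <<'E'
from h import *
c=eyes.get_calibration("side")
P=np.array([[.585,.25,.162],[.585,.25,.181],[.585,.25,.2],[.553,.252,.198],[.580,.2255,.2165],[.58,.236,.142],[.58,.235,.162],[.58,.235,.18]])
print(np.c_[P,(proj(c,P)-[260,150])*2.8].round(3))
E
```

```text
[[5.85000e-01 2.50000e-01 1.62000e-01 1.80175e+02 1.82161e+02]
 [5.85000e-01 2.50000e-01 1.81000e-01 1.79484e+02 1.64144e+02]
 [5.85000e-01 2.50000e-01 2.00000e-01 1.78770e+02 1.45497e+02]
 [5.53000e-01 2.52000e-01 1.98000e-01 2.22699e+02 1.50673e+02]
 [5.80000e-01 2.26000e-01 2.16000e-01 1.87332e+02 1.06308e+02]
 [5.80000e-01 2.36000e-01 1.42000e-01 1.88574e+02 1.87562e+02]
 [5.80000e-01 2.35000e-01 1.62000e-01 1.88100e+02 1.68314e+02]
 [5.80000e-01 2.35000e-01 1.80000e-01 1.87582e+02 1.51266e+02]]
```

```bash
python3 - <<'E'
from h import *
c=eyes.get_calibration("side");im,d=eyes.grab_frame("side")
for u in (322,325,328):
    for v in range(176,220,2):
        P=pt(c,u,v,d[v,u]);print(u,v,im[v,u],P.round(3))
E
```

```text
322 176 [71 73 77] [0.583 0.282 0.294]
322 178 [91 89 93] [0.583 0.287 0.294]
322 180 [64 66 73] [0.583 0.289 0.291]
322 182 [47 45 55] [0.583 0.289 0.286]
322 184 [52 55 62] [0.584 0.284 0.277]
322 186 [43 44 53] [0.584 0.28  0.269]
322 188 [63 63 66] [0.586 0.263 0.25 ]
322 190 [53 51 59] [0.586 0.265 0.246]
322 192 [50 54 58] [0.588 0.247 0.224]
322 194 [59 62 70] [0.588 0.248 0.22 ]
322 196 [50 58 65] [0.589 0.247 0.214]
322 198 [93 70 67] [0.589 0.245 0.206]
322 200 [215 125  91] [0.61  0.047 0.013]
322 202 [235 131  87] [0.609 0.055 0.014]
322 204 [232 125  83] [0.609 0.06  0.011]
322 206 [242 134  85] [0.608 0.07  0.013]
322 208 [246 144 128] [0.608 0.077 0.013]
322 210 [105 171 251] [0.593 0.217 0.144]
322 212 [ 60 175 248] [0.593 0.222 0.143]
322 214 [ 59 179 246] [0.592 0.228 0.143]
322 216 [ 57 183 245] [0.592 0.233 0.142]
322 218 [ 42 160 246] [0.591 0.241 0.143]
325 176 [68 69 74] [0.581 0.247 0.266]
325 178 [57 59 67] [0.581 0.247 0.261]
325 180 [49 48 57] [0.579 0.271 0.276]
325 182 [51 51 61] [0.579 0.273 0.273]
325 184 [48 51 56] [0.58  0.271 0.266]
325 186 [54 55 63
[... 863 characters left out ...]
 0.248]
328 186 [52 55 62] [0.576 0.25  0.243]
328 188 [76 76 79] [0.575 0.261 0.248]
328 190 [91 92 96] [0.577 0.242 0.226]
328 192 [93 95 99] [0.577 0.242 0.221]
328 194 [92 95 99] [0.577 0.24  0.213]
328 196 [93 94 99] [0.577 0.241 0.208]
328 198 [89 90 93] [0.577 0.24  0.202]
328 200 [114 114 119] [0.577 0.241 0.198]
328 202 [128 133 130] [0.578 0.235 0.186]
328 204 [128 132 130] [0.578 0.233 0.179]
328 206 [126 131 131] [0.578 0.234 0.173]
328 208 [123 125 128] [0.578 0.232 0.165]
328 210 [130 132 133] [0.578 0.233 0.161]
328 212 [130 133 133] [0.579 0.233 0.154]
328 214 [135 136 132] [0.579 0.233 0.149]
328 216 [110 143 187] [0.579 0.234 0.143]
328 218 [ 55 170 247] [0.578 0.24  0.143]
```

```bash
python3 - <<'E'
from h import *
import pickle
c,im,d=pickle.load(open("w1.pkl","rb"))
print("tcp .4765 .2569 .2751")
for u,v in((210,274),(200,290),(208,300),(185,320),(430,275),(440,290),(455,320)): print(u,v,pt(c,u,v,d[v,u]).round(3))
c=eyes.get_calibration("wrist");im,d=eyes.grab_frame("wrist");cv2.imwrite("pics/w4.png",im)
print(manip.state()["position"])
v,u=np.mgrid[200:400:1,150:500:1]
P=np.array([pt(c,a,b,d[b,a]) for a,b in zip(u.ravel(),v.ravel())]).reshape(*u.shape,3)
dark=im[200:400,150:500].max(2)<90
m=dark&(P[...,2]>.15)&(np.hypot(P[...,0]-.58,P[...,1]-.2255)<.04)
print(m.sum(),np.percentile(P[m][:,2],[0,2,10,30,50]).round(3))
E
```

```text
tcp .4765 .2569 .2751
210 274 [0.456 0.219 0.312]
200 290 [0.455 0.219 0.324]
208 300 [0.463 0.218 0.318]
185 320 [0.456 0.219 0.34 ]
430 275 [0.476 0.304 0.313]
440 290 [0.476 0.305 0.324]
455 320 [0.477 0.305 0.339]
[0.57921579 0.22563609 0.18101896]
24137 [0.151 0.189 0.214 0.244 0.252]
```

View pics/w4.png

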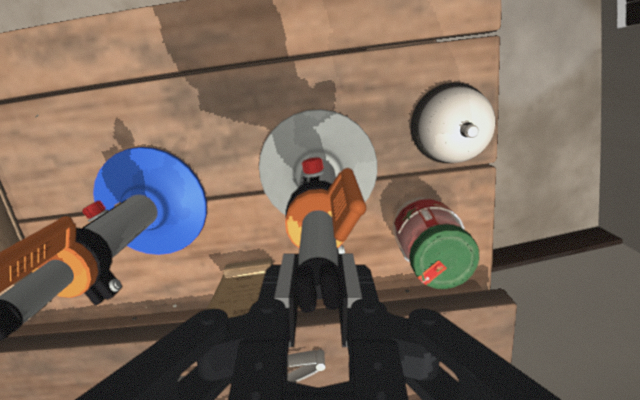

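The wrist view shows the pads (tips near rows 250–260) holding only the column's black head. Depth from both cameras puts the tips about 17 mm above the reported TCP, where the text puts them 19 mm below. The grip is therefore too high, and I need to re-grip lower. First I'll check where the gripper body starts.

```bash
python3 - <<'E'
from h import *
c=eyes.get_calibration("wrist");im,d=eyes.grab_frame("wrist");print(manip.state()["time"])
for v in range(250,400,10): print(v,[tuple(pt(c,u,v,d[v,u]).round(3)) for u in(292,318,345)])
E
```

```text
5.25
250 [(np.float64(0.661), np.float64(0.178), np.float64(-0.0)), (np.float64(0.57), np.float64(0.23), np.float64(0.195)), (np.float64(0.675), np.float64(0.234), np.float64(-0.0))]
260 [(np.float64(0.566), np.float64(0.219), np.float64(0.206)), (np.float64(0.57), np.float64(0.229), np.float64(0.204)), (np.float64(0.571), np.float64(0.241), np.float64(0.207))]
270 [(np.float64(0.566), np.float64(0.22), np.float64(0.215)), (np.float64(0.576), np.float64(0.228), np.float64(0.202)), (np.float64(0.571), np.float64(0.24), np.float64(0.215))]
280 [(np.float64(0.566), np.float64(0.22), np.float64(0.223)), (np.float64(0.58), np.float64(0.227), np.float64(0.203)), (np.float64(0.571), np.float64(0.24), np.float64(0.222))]
290 [(np.float64(0.566), np.float64(0.221), np.float64(0.229)), (np.float64(0.586), np.float64(0.226), np.float64(0.202)), (np.float64(0.497), np.float64(0.247), np.float64(0.339))]
300 [(np.float64(0.568), np.float64(0.22), np.float64(0.233)), (np.float64(0.723), np.float64(0.192), np.float64(0.01)), (np.float64(0.572), np.float64(0.239), np.float64(0.234))]
310 [(np.float6
[... 908 characters left out ...]
748), np.float64(0.16), np.float64(0.066)), (np.float64(0.75), np.float64(0.186), np.float64(0.07)), (np.float64(0.771), np.float64(0.21), np.float64(0.054))]
370 [(np.float64(0.77), np.float64(0.153), np.float64(0.056)), (np.float64(0.758), np.float64(0.184), np.float64(0.074)), (np.float64(0.784), np.float64(0.207), np.float64(0.055))]
380 [(np.float64(0.772), np.float64(0.153), np.float64(0.067)), (np.float64(0.79), np.float64(0.176), np.float64(0.055)), (np.float64(0.797), np.float64(0.204), np.float64(0.055))]
390 [(np.float64(0.569), np.float64(0.223), np.float64(0.271)), (np.float64(0.57), np.float64(0.23), np.float64(0.272)), (np.float64(0.571), np.float64(0.236), np.float64(0.272))]
```

Request:
carry_out:
  slide:
    - [0,0,0.01]
    - [0,0,0.01]
    - [0,0,0.009]
    - [0,0,0]
    - [0,0,0]
  yaw: [0,0,0,0,0]

```text
time: 5.88
position: [0.5792, 0.2256, 0.1664]
orientation: [-0.37, -3.12, 0.0]
wrist_force: [0.2, 0.3, -2.2]
gripper_width: 0.0177
gripper_force: 59.0
```

Request:
carry_out:
  slide:
    - [0,0,0]
    - [0,0,0]
    - [0,0,0]
    - [0,0,0]
    - [0,0,0]
    - [0,0,0.02]
    - [0,0,0.02]
    - [0,0,0.01]
    - [0,0,0]
    - [0,0,0]
  yaw: [0,0,0,0,0,0,0,0,0,0]
  fingers: 1

```text
time: 7.12
position: [0.5795, 0.2257, 0.1417]
orientation: [0.37, 3.119, 0.0]
wrist_force: [-0.3, -0.1, 0.3]
gripper_width: 0.0856
gripper_force: 0.0
```

Request:
carry_out:
  slide:
    - [0,0,0.007]
    - [0,0,0]
    - [0,0,0.007]
    - [0,0,0]
    - [0,0,0]
  yaw: [0,0,0,0,0]

```text
time: 7.75
position: [0.5793, 0.2257, 0.1346]
orientation: [0.37, 3.12, 0.0]
wrist_force: [-1.4, 0.1, 0.4]
gripper_width: 0.0856
gripper_force: 0.0
```

Request:
carry_out:
  slide:
    - [0,0,0]
    - [0,0,0]
    - [0,0,0]
    - [0,0,0]
    - [0,0,0]
    - [0,0,0]
  yaw: [0,0,0,0,0,0]
  fingers: 0

```text
time: 8.5
position: [0.5794, 0.2257, 0.1348]
orientation: [0.37, 3.12, 0.0]
wrist_force: [0.3, 0.0, 1.6]
gripper_width: 0.0186
gripper_force: 58.4
```

```bash
cat > tips.py <<'E'
from h import *
s=manip.state();print(s["time"],s["position"],s["wrist_force"],s["gripper_width"])
c=eyes.get_calibration("wrist");im,d=eyes.grab_frame("wrist");cs=eyes.get_calibration("side");ims,ds=eyes.grab_frame("side")
for v in range(210,330,6): print(v,[pt(c,u,v,d[v,u]).round(3).tolist() for u in(292,318,345)])
print("side")
for v in range(190,222,2): print(v,ims[v,327],pt(cs,327,v,ds[v,327]).round(3))
E
python3 tips.py
```

```text
8.5 [0.57935838 0.22567477 0.13477985] [0.26486614 0.0318061  1.64165214] 0.018636108262830683
210 [[0.595, 0.201, 0.016], [0.559, 0.232, 0.126], [0.555, 0.246, 0.145]]
216 [[0.56, 0.218, 0.123], [0.56, 0.232, 0.132], [0.556, 0.245, 0.15]]
222 [[0.561, 0.218, 0.131], [0.56, 0.232, 0.139], [0.556, 0.245, 0.155]]
228 [[0.561, 0.219, 0.137], [0.562, 0.231, 0.142], [0.556, 0.244, 0.161]]
234 [[0.562, 0.219, 0.142], [0.565, 0.231, 0.142], [0.557, 0.244, 0.165]]
240 [[0.565, 0.218, 0.142], [0.568, 0.23, 0.142], [0.557, 0.243, 0.17]]
246 [[0.569, 0.217, 0.14], [0.57, 0.229, 0.144], [0.557, 0.243, 0.176]]
252 [[0.571, 0.216, 0.142], [0.57, 0.23, 0.15], [0.559, 0.242, 0.177]]
258 [[0.566, 0.219, 0.159], [0.57, 0.23, 0.157], [0.559, 0.242, 0.181]]
264 [[0.566, 0.219, 0.164], [0.57, 0.23, 0.162], [0.559, 0.242, 0.186]]
270 [[0.566, 0.22, 0.169], [0.569, 0.23, 0.168], [0.56, 0.241, 0.188]]
276 [[0.567, 0.22, 0.173], [0.57, 0.229, 0.17], [0.561, 0.241, 0.19]]
282 [[0.566, 0.22, 0.177], [0.57, 0.229, 0.175], [0.56, 0.241, 0.194]]
288 [[0.567, 0.22, 0.181], [0.57, 0.229, 0.179], [0.561, 0.241, 0.19
[... 310 characters left out ...]
 0.192], [0.576, 0.228, 0.189], [0.58, 0.237, 0.187]]
324 [[0.57, 0.221, 0.197], [0.579, 0.227, 0.188], [0.581, 0.237, 0.189]]
side
190 [48 46 57] [0.578 0.251 0.234]
192 [59 58 63] [0.579 0.242 0.22 ]
194 [48 53 60] [0.578 0.247 0.22 ]
196 [56 57 66] [0.578 0.247 0.214]
198 [48 52 59] [0.58  0.234 0.196]
200 [47 50 58] [0.579 0.248 0.204]
202 [52 55 59] [0.577 0.263 0.213]
204 [45 47 55] [0.577 0.266 0.21 ]
206 [53 55 61] [0.578 0.263 0.201]
208 [51 54 59] [0.578 0.265 0.198]
210 [55 57 63] [0.579 0.249 0.176]
212 [59 57 65] [0.579 0.248 0.169]
214 [49 53 52] [0.579 0.249 0.164]
216 [ 78  97 138] [0.581 0.233 0.142]
218 [ 49 112 217] [0.581 0.239 0.142]
220 [ 47 110 213] [0.58  0.245 0.142]
```

Request:
carry_out:
  slide:
    - [0,0,0]
    - [0,0,0]
    - [0,0,0]
    - [0,0,0]
    - [0,0,0.008]
    - [0,0,0.008]
    - [0,0,0]
    - [0,0,0]
  yaw: [0,0,0,0,0,0,0,0]
  fingers: 0.7

```text
time: 9.6
position: [0.5793, 0.2256, 0.1266]
orientation: [0.37, 3.12, -0.0]
wrist_force: [-0.0, -0.1, 0.6]
gripper_width: 0.0596
gripper_force: 0.0
```

Request:
carry_out:
  slide:
    - [0,0,0]
    - [0,0,0]
    - [0,0,0]
    - [0,0,0]
    - [0,0,0]
  yaw: [0,0,0,0,0]
  fingers: 0

```text
time: 10.22
position: [0.5797, 0.2256, 0.1272]
orientation: [0.37, 3.119, 0.001]
wrist_force: [-1.1, -0.1, 5.6]
gripper_width: 0.0186
gripper_force: 60.0
```

Request:
carry_out:
  slide:
    - [0,0,-0.01]
    - [0,0,-0.01]
    - [0,0,-0.01]
    - [0,0,0]
    - [0,0,0]
  yaw: [0,0,0,0,0]

```text
time: 10.85
position: [0.5792, 0.2256, 0.1416]
orientation: [0.37, 3.12, 0.0]
wrist_force: [1.3, 0.9, -2.4]
gripper_width: 0.0184
gripper_force: 58.7
```

```bash
python3 tips.py
```

```text
10.85 [0.57924082 0.2256421  0.14162895] [ 1.30709714  0.92357187 -2.38859829] 0.018373114524661525
210 [[0.561, 0.217, 0.118], [0.56, 0.232, 0.13], [0.555, 0.246, 0.152]]
216 [[0.56, 0.218, 0.129], [0.56, 0.232, 0.138], [0.556, 0.245, 0.156]]
222 [[0.561, 0.218, 0.135], [0.562, 0.231, 0.142], [0.556, 0.245, 0.162]]
228 [[0.562, 0.218, 0.141], [0.565, 0.231, 0.142], [0.557, 0.244, 0.167]]
234 [[0.565, 0.218, 0.143], [0.568, 0.23, 0.141], [0.557, 0.244, 0.171]]
240 [[0.568, 0.217, 0.142], [0.57, 0.229, 0.145], [0.557, 0.243, 0.177]]
246 [[0.571, 0.216, 0.142], [0.57, 0.229, 0.151], [0.558, 0.243, 0.181]]
252 [[0.575, 0.215, 0.142], [0.57, 0.23, 0.158], [0.558, 0.243, 0.186]]
258 [[0.566, 0.219, 0.166], [0.57, 0.229, 0.162], [0.559, 0.242, 0.188]]
264 [[0.566, 0.219, 0.17], [0.57, 0.229, 0.168], [0.559, 0.242, 0.191]]
270 [[0.566, 0.22, 0.175], [0.57, 0.229, 0.173], [0.56, 0.241, 0.194]]
276 [[0.566, 0.22, 0.18], [0.57, 0.229, 0.178], [0.56, 0.241, 0.198]]
282 [[0.566, 0.22, 0.184], [0.57, 0.23, 0.183], [0.562, 0.241, 0.198]]
288 [[0.566, 0.22, 0.188], [0.57, 0.229, 0.186], [0.564, 0.2
[... 315 characters left out ...]
0.197], [0.57, 0.229, 0.203], [0.58, 0.237, 0.194]]
324 [[0.573, 0.219, 0.2], [0.573, 0.229, 0.202], [0.582, 0.237, 0.194]]
side
190 [54 54 60] [0.578 0.244 0.228]
192 [57 58 60] [0.578 0.248 0.226]
194 [49 53 59] [0.578 0.247 0.22 ]
196 [47 49 56] [0.579 0.239 0.207]
198 [53 50 57] [0.578 0.249 0.21 ]
200 [48 53 60] [0.577 0.263 0.218]
202 [37 46 53] [0.577 0.264 0.213]
204 [51 50 60] [0.578 0.262 0.206]
206 [58 58 63] [0.578 0.264 0.202]
208 [56 54 59] [0.579 0.248 0.181]
210 [52 53 59] [0.579 0.249 0.177]
212 [51 53 59] [0.579 0.249 0.17 ]
214 [119 116 115] [0.581 0.235 0.15 ]
216 [111 125 153] [0.581 0.234 0.143]
218 [ 48 112 217] [0.532 0.797 0.722]
220 [ 53 133 230] [0.58  0.246 0.143]
```

Request:
carry_out:
  slide:
    - [0,0,-0.004]
    - [0,0,-0.004]
    - [0,0,0]
    - [0,0,0]
  yaw: [0,0,0,0]

```text
time: 11.45
position: [0.5793, 0.2256, 0.1457]
orientation: [0.37, 3.12, 0.0]
wrist_force: [1.1, -0.4, -1.5]
gripper_width: 0.0185
gripper_force: 58.6
```

Request:
carry_out:
  slide:
    - [0,0,-0.002]
    - [0,0,0]
    - [0,0,0]
  yaw: [0,0,0]

```text
time: 11.82
position: [0.5793, 0.2256, 0.1466]
orientation: [-0.37, -3.12, 0.0]
wrist_force: [1.1, 0.1, -1.8]
gripper_width: 0.0186
gripper_force: 58.6
```

Request:
carry_out:
  slide:
    - [0,0,-0.002]
    - [0,0,0]
    - [0,0,0]
  yaw: [0,0,0]

```text
time: 12.2
position: [0.5793, 0.2256, 0.1477]
orientation: [0.37, 3.12, 0.0]
wrist_force: [0.7, 0.3, -2.2]
gripper_width: 0.0185
gripper_force: 58.6
```

Request:
carry_out:
  slide:
    - [0,0,-0.002]
    - [0,0,0]
    - [0,0,0]
  yaw: [0,0,0]

```text
time: 12.58
position: [0.5793, 0.2256, 0.1487]
orientation: [0.37, 3.12, 0.0]
wrist_force: [2.1, -1.0, -1.8]
gripper_width: 0.0185
gripper_force: 58.6
```

Request:
carry_out:
  slide:
    - [0,0,-0.002]
    - [0,0,0]
    - [0,0,0]
  yaw: [0,0,0]

```text
time: 12.95
position: [0.5793, 0.2256, 0.1497]
orientation: [0.37, 3.12, 0.0]
wrist_force: [0.7, -0.2, -2.5]
gripper_width: 0.0186
gripper_force: 58.6
```

Request:
carry_out:
  slide:
    - [0,0,-0.002]
    - [0,0,0]
    - [0,0,0]
  yaw: [0,0,0]

```text
time: 13.32
position: [0.5793, 0.2256, 0.1507]
orientation: [0.37, 3.12, 0.0]
wrist_force: [0.6, -0.7, -2.5]
gripper_width: 0.0186
gripper_force: 58.6
```

Request:
carry_out:
  slide:
    - [0,0,-0.002]
    - [0,0,0]
    - [0,0,0]
  yaw: [0,0,0]

```text
time: 13.7
position: [0.5793, 0.2256, 0.1517]
orientation: [0.37, 3.12, 0.0]
wrist_force: [1.2, -0.5, -2.4]
gripper_width: 0.0187
gripper_force: 58.6
```

Request:
carry_out:
  slide:
    - [0,0,-0.002]
    - [0,0,0]
  yaw: [0,0]

```text
time: 13.95
position: [0.579, 0.2256, 0.1521]
orientation: [-0.37, -3.119, 0.0]
wrist_force: [2.8, 0.6, -7.1]
gripper_width: 0.0187
gripper_force: 58.8
```

Request:
carry_out:
  slide:
    - [0,0,-0.002]
    - [0,0,0]
  yaw: [0,0]

```text
time: 14.2
position: [0.5787, 0.2256, 0.1523]
orientation: [-0.369, -3.119, 0.001]
wrist_force: [3.9, 1.0, -15.0]
gripper_width: 0.0186
gripper_force: 59.1
```

Request:
carry_out:
  slide:
    - [0,0,-0.002]
    - [0,0,0]
  yaw: [0,0]

```text
time: 14.45
position: [0.5783, 0.2255, 0.1526]
orientation: [-0.369, -3.118, 0.002]
wrist_force: [5.7, 1.8, -23.4]
gripper_width: 0.0187
gripper_force: 59.5
```

Request:
carry_out:
  slide:
    - [0,0,0.002]
    - [0,0,0]
    - [0,0,0]
    - [0,0,0]
    - [0,0,0]
  yaw: [0,-0.06,-0.06,-0.06,0]

```text
time: 15.08
position: [0.579, 0.2256, 0.1524]
orientation: [0.074, -3.14, 0.001]
wrist_force: [4.8, 2.1, -20.6]
gripper_width: 0.0185
gripper_force: 61.0
```

```bash
python3 - <<'E'
from h import *
s=manip.state();print(s["time"],s["q"].round(3),s["position"],s["wrist_force"],s["wrist_torque"])
E
```

```text
15.075 [-0.652  0.495  0.303  1.747 -0.178  0.927  1.342] [0.5789934  0.22557843 0.15244095] [  4.84865596   2.10791641 -20.58284739] [ 0.55921815 -1.34730142 -0.02771282]
```

Request:
carry_out:
  slide:
    - [0,0,0.001]
    - [0,0,0]
    - [0,0,0]
    - [0,0,0]
  yaw: [-0.06,-0.06,-0.06,0]

```text
time: 15.58
position: [0.5792, 0.2256, 0.1524]
orientation: [0.516, -3.098, 0.0]
wrist_force: [4.9, 1.9, -18.5]
gripper_width: 0.0184
gripper_force: 61.5
```

Request:
carry_out:
  slide:
    - [0,0,0]
    - [0,0,0]
    - [0,0,0]
    - [0,0,0]
  yaw: [-0.05,-0.05,-0.05,0]

```text
time: 16.08
position: [0.5789, 0.2254, 0.1524]
orientation: [0.874, -3.016, 0.0]
wrist_force: [3.9, 2.0, -18.6]
gripper_width: 0.0188
gripper_force: 63.5
```

```bash
cat > st.py <<'E'
from h import *
s=manip.state();o=s["orientation"];print(s["time"],"q7",s["q"][6].round(3),s["position"].round(4),s["wrist_force"].round(1),s["wrist_torque"].round(2),"tooly",((2*np.degrees(np.arctan2(o[1],o[0]))-90)%360).round(1))
E
python3 st.py
```

```text
16.075 q7 1.8 [0.5789 0.2254 0.1524] [  3.9   2.  -18.6] [ 0.38 -1.05 -0.14] tooly 122.3
```

Request:
carry_out:
  slide:
    - [0,0,0]
    - [0,0,0]
    - [0,0,0]
    - [0,0,0]
    - [0,0,0]
  yaw: [-0.05,-0.05,-0.05,-0.05,0]

```text
time: 16.7
position: [0.5791, 0.2277, 0.1525]
orientation: [-1.336, 2.842, 0.003]
wrist_force: [4.0, 7.5, -20.9]
gripper_width: 0.0188
gripper_force: 70.6
```

```bash
python3 st.py
```

```text
16.7 q7 2.077 [0.5791 0.2277 0.1525] [  4.    7.5 -20.9] [ 0.78 -1.46 -0.43] tooly 140.4
```

Request:
carry_out:
  slide:
    - [0,0,0]
    - [0,0,0]
    - [0,0,0]
  yaw: [-0.03,-0.03,0]

```text
time: 17.08
position: [0.5791, 0.229, 0.1525]
orientation: [-1.469, 2.774, 0.004]
wrist_force: [5.6, 10.0, -21.9]
gripper_width: 0.0186
gripper_force: 73.8
```

```bash
python3 st.py; python3 - <<'E'
from h import *
for n in("side","wrist"):
    c=eyes.get_calibration(n);im,d=eyes.grab_frame(n);hsv=cv2.cvtColor(im,cv2.COLOR_BGR2HSV);m=(hsv[...,0]>6)&(hsv[...,0]<24)&(hsv[...,1]>190)&(hsv[...,2]>100)&(d>0)
    Q=np.array([pt(c,u,v,d[v,u]) for v,u in np.argwhere(m)])
    Q=Q[(Q[:,2]>.15)&(Q[:,2]<.205)&(np.hypot(Q[:,0]-.58,Q[:,1]-.2255)<.05)]
    r=Q[:,:2]-[.580,.2257];a=np.degrees(np.arctan2(r[:,1],r[:,0]))%360;R=np.hypot(*r.T);k=R>.03
    print(n,len(Q),np.median(a),np.percentile(a[k],[5,50,95]).round(1),R.max().round(4))
    if n=="wrist": cv2.imwrite("pics/w5.png",im)
E
```

```text
17.075 q7 2.161 [0.5791 0.229  0.1525] [  5.6  10.  -21.9] [ 1.05 -1.76 -0.59] tooly 145.8
side 73 172.43994335823814 [170.1 172.3 176.9] 0.0362
wrist 18 180.93168927541717 [178.4 180.4 181.9] 0.0391
```

View pics/w5.png

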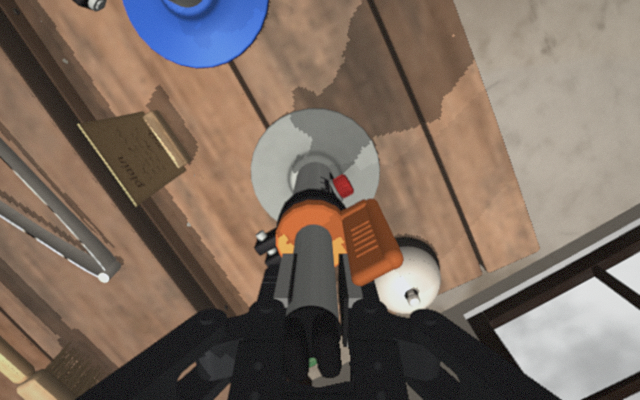

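The wrist view shows the blade (370,240) swung round against the finger's side, pointing roughly towards the front next to the red screw (342,186). It is close to shut. The hand has drifted 3 mm in +y, so I'll recentre it and keep turning until the end stop shows in the torque.

Request:
carry_out:
  slide:
    - [0.003,-0.002,0]
    - [0.002,-0.001,0]
    - [0,0,0]
  yaw: [-0.02,-0.02,0]

```text
time: 17.55
position: [0.5791, 0.23, 0.1527]
orientation: [-1.555, 2.722, 0.01]
wrist_force: [6.1, 17.2, -24.4]
gripper_width: 0.0186
gripper_force: 75.5
```

```bash
cat > lv.py <<'E'
from h import *
for n in("side","side","side"):
    c=eyes.get_calibration(n);im,d=eyes.grab_frame(n);hsv=cv2.cvtColor(im,cv2.COLOR_BGR2HSV);m=(hsv[...,0]>6)&(hsv[...,0]<24)&(hsv[...,1]>190)&(hsv[...,2]>100)&(d>0)
    Q=np.array([pt(c,u,v,d[v,u]) for v,u in np.argwhere(m)])
    Q=Q[(Q[:,2]>.15)&(Q[:,2]<.193)&(np.hypot(Q[:,0]-.58,Q[:,1]-.2255)<.05)]
    y=Q[:,1];p=np.polyfit(Q[:,0],y,1);print(n,len(Q),"slope deg",np.degrees(np.arctan(p[0])).round(1),"med",np.median(Q,0).round(4))
E
python3 st.py; python3 lv.py
```

```text
17.55 q7 2.221 [0.5791 0.23   0.1527] [  6.1  17.2 -24.4] [ 2.96 -2.13 -0.59] tooly 149.5
side 74 slope deg -5.6 med [0.5497 0.2292 0.1665]
side 70 slope deg -5.7 med [0.5487 0.2293 0.1664]
side 70 slope deg -5.9 med [0.5487 0.2297 0.1673]
```

Request:
carry_out:
  slide:
    - [0,0,0.001]
    - [0,0,0]
    - [0,0,0]
  yaw: [-0.03,-0.03,0]

```text
time: 18.08
position: [0.5789, 0.2316, 0.1527]
orientation: [-1.682, 2.643, 0.012]
wrist_force: [5.6, 19.5, -21.7]
gripper_width: 0.0182
gripper_force: 78.3
```

```bash
python3 st.py; python3 lv.py
```

```text
18.075 q7 2.305 [0.5789 0.2316 0.1527] [  5.6  19.5 -21.7] [ 3.41 -1.82 -0.65] tooly 154.9
side 70 slope deg -4.2 med [0.5507 0.2296 0.1672]
side 69 slope deg -8.9 med [0.5487 0.2296 0.1674]
side 69 slope deg -2.9 med [0.5487 0.2297 0.1681]
```

Request:
carry_out:
  slide:
    - [0,0,0]
    - [0,0,0]
    - [0,0,0]
    - [0,0,0]
  yaw: [0.02,0,0,0]

```text
time: 18.73
position: [0.579, 0.2313, 0.1527]
orientation: [-1.641, 2.67, 0.011]
wrist_force: [6.4, 18.6, -21.6]
gripper_width: 0.0183
gripper_force: 76.0
```

```bash
python3 st.py; python3 lv.py; python3 - <<'E'
from h import *
import pickle
c,im0,_=pickle.load(open("d0.pkl","rb"))["side"];im,_=eyes.grab_frame("side")
for i in(im0,im):
    h=cv2.cvtColor(i,cv2.COLOR_BGR2HSV)[222:245,325:352];m=((h[...,0]<5)|(h[...,0]>172))&(h[...,1]>170)
    print(m.sum(),(np.argwhere(m).mean(0)+[222,325]).round(2))
E
```

```text
18.725 q7 2.277 [0.579  0.2313 0.1527] [  6.4  18.6 -21.6] [ 3.4  -1.86 -0.47] tooly 153.1
side 68 slope deg -7.8 med [0.5487 0.2295 0.1671]
side 65 slope deg -8.1 med [0.5506 0.2297 0.1685]
side 69 slope deg -8.5 med [0.5507 0.2299 0.1668]
13 [232.31 338.  ]
13 [232.31 338.  ]
```

The red screw hasn't moved at all in the image. The lever stays on its end stop and the column is still held up at the stop, so I'm handing in.

```bash
python3 -c "
from plant import manip
print(manip.hand_in())"
```

```text
the job is handed in; nothing more can be done
None
```

I handed the job in at about 19 s. The column is gripped up against the stop at about 25 mm lift, the red screw did not move in the side camera image, and by the force and camera readings the lever is fully shut; the judge's result was not shown.

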